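# Test the gateway board, then hold its bayonet cap half turned

## Task

Take the pen tester out of its stand, touch its tip to the round land and then to the square land on the circuit board down inside the open gateway, and stand the pen back in its stand. Then fit the gateway's bayonet cap: lower it in at the entry marks, push it down on its gasket and turn it clockwise to the half-way mark, short of the catches' click, since the signal is to be checked before it is locked. Finish there, still gripping the cap at the half-way mark, and leave everything else on the bench where it is.

Things in the scene. Friction and masses are not known exactly. Their poses are not given: they have to be found in the camera images.
- gateway: Round light grey cellular gateway, 112 mm across its collar, 56 mm high, open at the top, fixed to the bench on a 128 mm round steel foot. Origin: centre of its underside; z up; +x and -x point at the two notches of its bayonet mouth. A green circuit board lies inside, top 30 mm above the origin, with low parts up to 5 mm high.
- mouth (a point): Centre of the gateway's mouth, on its axis, level with the collar's top (56 mm above its origin). The mouth is 68 mm across. Its inner ledge, 5 mm thick, is cut by two opposite notches 17 mm wide, at the gateway's +x and -x, for the cap's lugs; below the ledge the bore is 84 mm across. Counter-clockwise turning from the notches is blocked.
- entry_mark (a point): One of the two entry marks, a broad black bar on the outer edge of the collar's top at the gateway's +x (its twin at -x), 53.5 mm from the axis. A notch lies behind each.
- half_mark (a point): One of the two half-way marks, a single thin black line on the collar's top, 45 degrees clockwise (seen from above) from the entry mark, 53.5 mm from the axis; its twin is opposite. Two thin lines at 90 degrees mark the locked end: two spring catches begin to resist the lugs at about 60 degrees and click behind them just short of 90.
- gasket (a joint): How far the black rubber gasket ring (88 to 98 mm across) is pressed down, m. At 0 it stands 7.5 mm above the collar's top; travel 0.0065, force 2.5 N to start, 9 N fully down. The cap's disc rests on it.
- cap: Light grey bayonet cap, about 120 g, loose, upright on the bench at the start. Origin: centre of its underside; z up. Spigot 64 mm across, 14.5 mm deep; disc 100 mm across, 14.5 to 19.5 mm high. Two lugs at the foot, at +x and -x, 12 mm wide, 5 mm high, out to 39.5 mm from the axis. Above the gateway's origin its own is 49 mm unpressed, under 46 mm with lugs below the ledge, 42.5 mm fully down.
- cap_rib (a point): Middle of the cap's upright grip rib, on the axis, 42.5 mm above the cap's origin. The rib runs along the cap's x, in line with the lugs and with black lines on the disc: 80 mm long, 12 mm thick, 19.5 to 51.5 mm above the cap's origin. The cap is the same after half a turn. Rib to the entry marks to go in, to the half-way marks when half turned.
- pen: Black pen tester, 50 g, standing in its stand at the start. Origin: centre of the underside of its finger guard (24 mm across, 4 mm thick); z up along the handle. Handle round, 14 mm across, from 4 to 84 mm. Below the guard a thin steel shaft (6 mm across) and spring tip, 46 mm in all.
- pen_point (a point): The pen's metal tip, 46 mm below the guard's underside, on the pen's axis. It springs in by up to 6 mm (0.6 N to start, 2.4 N fully in).
- stand: Dark steel block, 56 x 56 x 60 mm, fixed to the bench, with an upright 10 mm hole through its middle with a 3 mm chamfer. Origin: centre of its underside. The pen stands with its guard flat on the block's top, tip down in the hole.
- round_land: Round copper land on the gateway's board, 10 mm across, 18 mm from the gateway's axis toward its +y. Origin: centre of its underside, 30 mm above the bench; its top is 2 mm higher.
- square_land: Square copper land on the gateway's board, 10 x 10 mm, 18 mm from the gateway's axis toward its -y. Origin: centre of its underside, 30 mm above the bench; its top is 2 mm higher.
- antenna_a: Bystander: loose black stub antenna lying on the bench beyond the gateway, 110 mm long, 12 mm thick.
- antenna_b: Bystander: loose black stub antenna lying on the robot's side of the gateway, 110 mm long, 12 mm thick.
- screwdriver: Bystander: screwdriver lying beyond the gateway.
- dongle: Bystander: white plug-in modem stick, 74 x 24 x 11 mm.
- screw_tub: Bystander: small open white tub, 68 mm across, 36 mm high.
- tape_roll: Bystander: black tape roll lying flat, 84 mm across, 19 mm high.
- sim_reader: Bystander: flat black card reader, 85 x 55 x 14 mm.

How it is judged:
By the outcome, as a careful person would: the job done as asked, in the order asked, and still so for the second after the job is handed in, while the arm keeps its last pose, push and grip.
It also fails if it takes over 64 s, if anything falls off the work surface, if the arm or the gripper's body presses on something with over 40 N, if the wrist force passes 120 N, or if a joint passes its speed limit or range.

## Robot

A 6-joint arm with a two-finger parallel gripper is mounted at the origin on the work surface. World frame = base frame: x ahead of the robot, y to its left, z up, the work surface at z = 0. Lengths are in m, angles in rad, forces in N, time in s.
With the tool pointing down it reaches from about 0.35 to 0.775 m from the base axis. Payload 7.3 kg.
Tool frame: the origin (TCP) lies at the very end of the fingers, on their centre line; the grasp point (between the pads) lies 19 mm behind it; z points along the fingers, x is the direction in which the jaws open and shut, and the axes are right-handed (so a half turn about z gives the same grasp; the last joint's range is limited). The gripper opens to 92 mm and grips with 3 to 60 N. Pads are 19 mm wide; open, the fingers measure 130 mm over their backs; the gripper's body (75 mm by 190 mm) begins 47 mm behind the grasp point.
Start: joints at [1.095, 0.342, 1.524, -0, 1.275, -0.146], TCP at [0.17, 0.497, 0.227] pointing down, gripper open.
Joint ranges: [-2.53, 2.53], [-0.77, 2.02], [0.04, 2.7], [-1, 4.14], [0.28, 2.66], [-3.11, 3.11]. Speed limits (rad/s): [2.57, 2.57, 3.14, 3.14, 3.14, 3.14].

## Interface

Orientations are given as [roll, pitch, yaw] about the fixed x, y, z axes, in that order (R = Rz(yaw) Ry(pitch) Rx(roll)).
In Python, from cell import robot, read_camera, nets gives the robot as it stands. The module is installed in compiled form; this text tells all that it offers.
- The arm moves only by the tool carry_out, never from a script. Its arguments are lists of equal length, an entry for each row: "translation": the shift along the tool's x, y, z in m, a list of three; "turn": the turn, a rotation vector about the tool's x, y, z in rad, a list of three; "gripper": the gripper's target within -1 to 1 (shut at 1, half-way at 0, fully open at -1). A call has 1 to 10 rows; each row shifts and turns the commanded pose from where the row before left it, along the tool's axes as they then stand; what a row does not reach is not made up. A row lasts 1/10 s, in which the tool goes at most 50 mm and 8.59 degrees, less where a joint would pass 70% of its speed; a pose out of reach is approached as far as the arm can. A call with a gripper value outside its range is refused whole. The fingers move at their own pace and stop on an object; "squeeze" is the grip in N (left out, the last holds). Time passes only in rows, so rows that do not move let the fingers close. It gives the time, the measured TCP pose, the force and the opening at its end, in the units of the state.
- robot.observe(): the state, without advancing time (a new reading comes with each control period).
- read_camera(name): name is "scene" or "top" or "wrist"; returns a dict with "img" (384x512x3 uint8, red, green, blue), "fx", "fy", "cx", "cy" (pixels), "distortion" ([k1, k2, p1, p2, k3] as OpenCV has them; the pictures are not rectified), "world_from_camera" (4x4, takes a point from camera to world coordinates). Camera axes: x right, y down, z forward; pixel columns grow to the right and rows downward; lengths in m; the calibration is good to about 2 mm. A picture is of the moment at which its call begins. There is no depth.
- robot.hand_in(): hands the job in, once; it reports no verdict.
Trained networks look in a picture, given as the dict that the camera call returned (one of the last four; its "shot" number tells which), for a name from the list of things; names that differ only in an ending like _2 or _b are one class to them, and where a whole thing is asked for, a point or a joint stands for the part that bears it (a point fixed in the world has none). Each returns a list of dicts, best first, with "score" (0 to 1); they miss things now and then, are a little off and sometimes report something else, mostly with a low value. They report only what shows in the picture. A call takes as long as a camera call.
- nets.regions_of(picture, name): "region" (384x512 bool, what is visible of it) and "pixel" ([column, row] in pixels, amid what is visible of it).
- nets.tip_of(picture, name): "pixel" ([column, row] in pixels: a listed point, or the origin of a listed thing).
The state is a dict: "time": time; "qpos": joint angles; "qvel": joint speeds; "joint_efforts": joint torques, N m; "tool_pos": TCP position; "tool_rot": TCP orientation; "contact_force": force on the tool from outside, world axes, zero at the start; "torque": the same for the moment, N m; "opening": finger opening in m.
Only numpy, scipy, OpenCV 4.12 (cv2) and the standard library are available. Lean on these libraries where they do the work, as an engineer would, in place of code of your own. Each camera call takes 0.05 s, during which the arm holds its last target. There are 200 camera calls.

## Working session

There is one attempt and no reset: what is moved stays moved. The work goes in short steps, Python scripts to look and compute and a tool call to move; the robot and the scene stay as the last step left them, time stands still between calls to the robot, and variables do not carry over. Pictures are saved under pics/ and viewed, about 8 in all and at most 12, crops included, and the job is handed in when it is done.

Besides the shell and the picture viewer there is one more tool, called after ">>>" as name(argument=value, ...) on one line, values as JSON. carry_out: Moves the arm, as the interface text tells. Its arguments: {"type":"object","properties":{"translation":{"type":"array","items":{"type":"array","items":{"type":"number"}}},"turn":{"type":"array","items":{"type":"array","items":{"type":"number"}}},"gripper":{"type":"array","items":{"type":"number"}},"squeeze":{"type":"number"}},"required":["translation","turn","gripper"]}

```bash
mkdir -p pics; cat > h.py <<'E'
import numpy as np, cv2
from cell import robot, read_camera, nets
def KD(p):
    return np.array([[p['fx'],0,p['cx']],[0,p['fy'],p['cy']],[0,0,1.]]), np.array(p['distortion'],float)
def ray(p,px):
    K,D=KD(p); u=cv2.undistortPoints(np.array([[px]],float),K,D)[0,0]
    T=np.array(p['world_from_camera']); return T[:3,3], T[:3,:3]@np.array([u[0],u[1],1.])
def onz(p,px,z):
    o,d=ray(p,px); return o+d*(z-o[2])/d[2]
def proj(p,X):
    K,D=KD(p); T=np.linalg.inv(np.array(p['world_from_camera']))
    r,_=cv2.Rodrigues(T[:3,:3]); return cv2.projectPoints(np.array(X,float).reshape(-1,1,3),r,T[:3,3],K,D)[0][:,0]
def save(p,n,crop=None,s=1):
    im=p['img'][:,:,::-1]
    if crop: a,b,c,d=crop; im=im[b:d,a:c]
    cv2.imwrite('pics/'+n,cv2.resize(im,None,fx=s,fy=s,interpolation=cv2.INTER_CUBIC))
E
python3 - <<'E'
from h import *
print(robot.observe())
P={n:read_camera(n) for n in ['scene','top']}
for n,p in P.items():
    print(n,np.round(p['world_from_camera'],3).tolist(),p['fx'])
Z=dict(mouth=.056,entry_mark=.056,half_mark=.056,cap_rib=.0425,cap=0,pen=.06,stand=0,round_land=.03,square_land=.03,gateway=0)
for k,z in Z.items():
    for n,p in P.items():
        for d in nets.tip_of(p,k)[:3]:
            print(k,n,round(d['score'],2),np.round(d['pixel'],1),np.round(onz(p,d['pixel'],z),4))
a=np.hstack([P['scene']['img']]); save(P['scene'],'s1.png',None,1.5); save(P['top'],'t1.png',None,1.5)
E
```

```text
{'time': 0.0, 'qpos': array([ 1.09499459e+00,  3.42707564e-01,  1.52502089e+00, -1.51318102e-05,
        1.27537564e+00, -1.46007993e-01]), 'qvel': array([-0.00039616, -0.00113549, -0.00032547,  0.00010929,  0.00145073,
       -0.0002651 ]), 'joint_efforts': array([-1.24838614e-03, -4.31241775e+01, -2.44222248e+01,  7.15914136e-02,
        5.58489596e-02, -1.00521468e-04]), 'tool_pos': array([0.16982095, 0.49634969, 0.22605147]), 'tool_rot': array([-3.14138707e+00,  1.49745668e-03,  1.24100715e+00]), 'contact_force': array([-0.6853033 ,  0.20013223, -0.86113525]), 'torque': array([-0.01727756, -0.00324405, -0.03580004]), 'opening': 0.09163838223022415}
scene [[0.517, 0.594, -0.616, 1.225], [0.856, -0.357, 0.373, -0.419], [0.002, -0.721, -0.693, 0.814], [0.0, 0.0, 0.0, 1.0]] 454.56613758014186
top [[-0.012, -0.994, 0.105, 0.469], [-1.0, 0.012, -0.003, 0.016], [0.001, -0.105, -0.994, 1.0], [0.0, 0.0, 0.0, 1.0]] 397.4283088890072
mouth scene 0.81 [268.3 179.9] [0.5358 0.0451 0.056 ]
mouth scene 0.52 [180.5 181.7] [ 0.4298 -0.1438  0.056 ]
mouth top 0.58 [245.4 203.8] [0.5294 0.051  0.05
[... 512 characters left out ...]
42.  218.5] [ 0.5013 -0.2718  0.06  ]
pen top 0.53 [261.5 258.4] [0.401  0.0143 0.06  ]
pen top 0.48 [378.5 220.3] [ 0.4862 -0.2634  0.06  ]
pen top 0.3 [244.6 201. ] [0.5358 0.0527 0.06  ]
stand scene 0.6 [144.6 232.4] [ 0.4893 -0.2712 -0.    ]
stand top 0.91 [373.3 221.1] [ 0.4855 -0.268  -0.    ]
round_land top 0.73 [311.6 129.7] [ 0.7141 -0.1146  0.03  ]
square_land top 0.37 [375.7 219.2] [ 0.4895 -0.2655  0.03  ]
gateway scene 0.85 [268.8 198.5] [0.5446 0.0427 0.    ]
gateway scene 0.61 [180.  184.5] [ 0.3803 -0.1292  0.    ]
gateway scene 0.17 [387.1 216.6] [0.7483 0.2583 0.    ]
gateway top 0.82 [245.6 201.4] [0.539  0.0525 0.    ]
gateway top 0.42 [219.4 122. ] [0.7447 0.1184 0.    ]
```

View pics/s1.png

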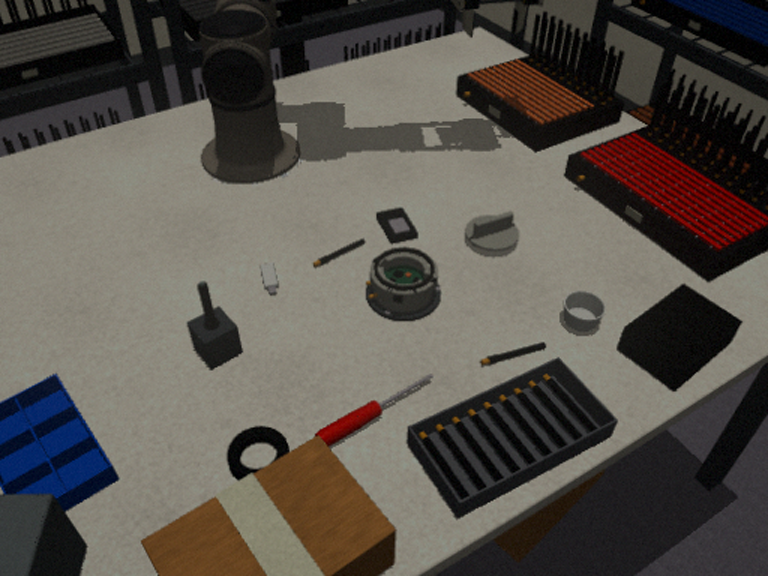

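View pics/t1.png

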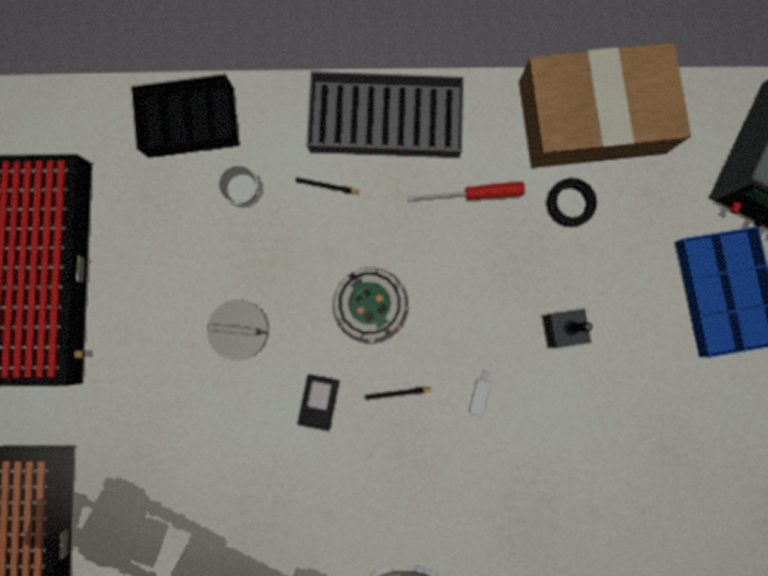

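The scene picture shows gateway at about (268,180), cap (328,153) and pen/stand (142,218). In the top view they are at (246,202), (157,219) and (378,220). The loose items lie clear of the straight transit paths at height.

```bash
cat >> h.py <<'E'
from scipy.spatial.transform import Rotation as Ro
def to(x,y,z,yaw=None):
    s=robot.observe(); R=Ro.from_euler('xyz',s['tool_rot'])
    d=R.inv().apply(np.array([x,y,z])-s['tool_pos'])
    print('t',round(s['time'],2),'delta tool',np.round(d,4),'yaw',round(s['tool_rot'][2],4))
    if yaw is not None:
        G=Ro.from_euler('xyz',[np.pi,0,yaw]); print('turn',np.round((R.inv()*G).as_rotvec(),4))
def st():
    s=robot.observe(); print(round(s['time'],2),'pos',np.round(s['tool_pos'],4),'rot',np.round(s['tool_rot'],4),'F',np.round(s['contact_force'],2),'T',np.round(s['torque'],3),'op',round(s['opening'],4))
E
python3 - <<'E'
from h import *
p=read_camera('wrist'); s=robot.observe()
R=Ro.from_euler('xyz',s['tool_rot']); T=np.array(p['world_from_camera'])
print('cam in tool',R.inv().apply(T[:3,3]-s['tool_pos']), (R.inv()*Ro.from_matrix(T[:3,:3])).as_matrix().round(3), p['fx'])
to(.5,.05,.30)
E
```

```text
cam in tool [ 1.22576313e-04 -6.99942468e-02 -1.57151420e-01] [[ 1.    -0.     0.001]
 [ 0.     0.965  0.262]
 [-0.001 -0.262  0.965]] 288.9993044386045
t 1.15 delta tool [-0.3158  0.4569 -0.0733] yaw 1.241
```

>>> carry_out(translation=[[-0.0234,0.0365,0.002],[-0.0234,0.0365,0.002],[-0.0234,0.0365,0.002],[-0.0234,0.0365,0.002],[-0.0234,0.0365,0.002],[-0.0234,0.0365,0.002],[-0.0234,0.0365,0.002],[-0.0234,0.0365,0.002],[-0.0234,0.0365,0.002],[-0.0234,0.0365,0.002]], turn=[[0,0,0],[0,0,0],[0,0,0],[0,0,0],[0,0,0],[0,0,0],[0,0,0],[0,0,0],[0,0,0],[0,0,0]], gripper=[-0.5,-0.5,-0.5,-0.5,-0.5,-0.5,-0.5,-0.5,-0.5,-0.5])

```text
time: 2.15
tool_pos: [0.4405, 0.1555, 0.2069]
tool_rot: [3.141, -0.0, 1.241]
contact_force: [0.3, 1.6, 0.1]
opening: 0.0687
```

>>> carry_out(translation=[[-0.0234,0.0365,0.002],[-0.0234,0.0365,0.002],[-0.0234,0.0365,0.002],[0,0,0],[0,0,0],[0,0,0]], turn=[[0,0,0],[0,0,0],[0,0,0],[0,0,0],[0,0,0],[0,0,0]], gripper=[-0.5,-0.5,-0.5,-0.5,-0.5,-0.5])

```text
time: 2.75
tool_pos: [0.5197, 0.056, 0.2007]
tool_rot: [-3.141, -0.0, 1.242]
contact_force: [0.8, -0.2, -0.1]
opening: 0.0692
```

```bash
python3 - <<'E'
from h import *
st()
p=read_camera('wrist')
for k,z in dict(mouth=.056,entry_mark=.056,half_mark=.056,round_land=.032,square_land=.032,gateway=0).items():
    for d in nets.tip_of(p,k)[:3]:
        print(k,round(d['score'],2),np.round(d['pixel'],1),np.round(onz(p,d['pixel'],z),4))
save(p,'w1.png',None,1.5)
E
```

```text
2.75 pos [0.5197 0.056  0.2007] rot [-3.1408e+00 -2.0000e-04  1.2415e+00] F [ 0.81 -0.16 -0.14] T [ 0.006 -0.021  0.044] op 0.0692
mouth 0.95 [254.3 198.5] [0.5384 0.0493 0.056 ]
entry_mark 0.92 [291.6 223.1] [0.5789 0.0794 0.056 ]
half_mark 0.65 [257.8 244. ] [0.5907 0.0356 0.056 ]
round_land 0.7 [419.8  96.3] [0.4942 0.2526 0.032 ]
round_land 0.48 [264.5 179.9] [0.5277 0.0654 0.032 ]
square_land 0.63 [244.2 199.6] [0.5425 0.0353 0.032 ]
gateway 0.76 [255.3 181.8] [0.5335 0.0522 0.    ]
```

View pics/w1.png

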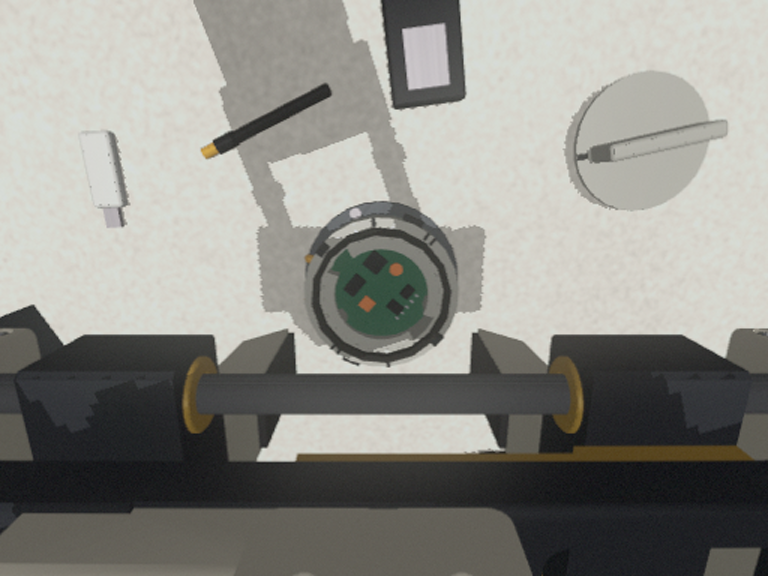

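The wrist picture shows the open gateway at (254,195) with round land at (264,180), square land at about (244,203), and entry marks at about (291,225) and (213,165). I'll refine these by colour and a zoomed crop.

```bash
cat > fit.py <<'E'
from h import *
from scipy.optimize import least_squares
def model(g,X):
    c,s=np.cos(g[2]),np.sin(g[2]); X=np.array(X,float)
    return np.c_[g[0]+c*X[:,0]-s*X[:,1], g[1]+s*X[:,0]+c*X[:,1], X[:,2]]
def lands(p,c,r=50):
    hsv=cv2.cvtColor(p['img'],cv2.COLOR_RGB2HSV)
    m=cv2.inRange(hsv,(3,90,90),(18,255,255)); n,l,s,ce=cv2.connectedComponentsWithStats(m)
    return [(s[i,4],ce[i].round(2)) for i in range(1,n) if s[i,4]>8 and np.hypot(*(ce[i]-c))<r]
E
python3 - <<'E'
from fit import *
for k in range(1):
    p=read_camera('wrist')
    print(lands(p,(254,195)))
    for nm in('entry_mark','half_mark','mouth'):
        print(nm,[(round(d['score'],2),d['pixel']) for d in nets.tip_of(p,nm)])
    save(p,'w2.png',(190,125,320,250),6)
t=read_camera('top'); print(lands(t,(246,202),20))
E
```

```text
[(np.int32(60), array([263.75, 178.6 ])), (np.int32(75), array([244.23, 201.43]))]
entry_mark [(0.84, [294.3, 222.1]), (0.23, [441.7, 89.6])]
half_mark [(0.8, [258.9, 244.9])]
mouth [(0.56, [255.6, 194.7])]
[]
```

View pics/w2.png

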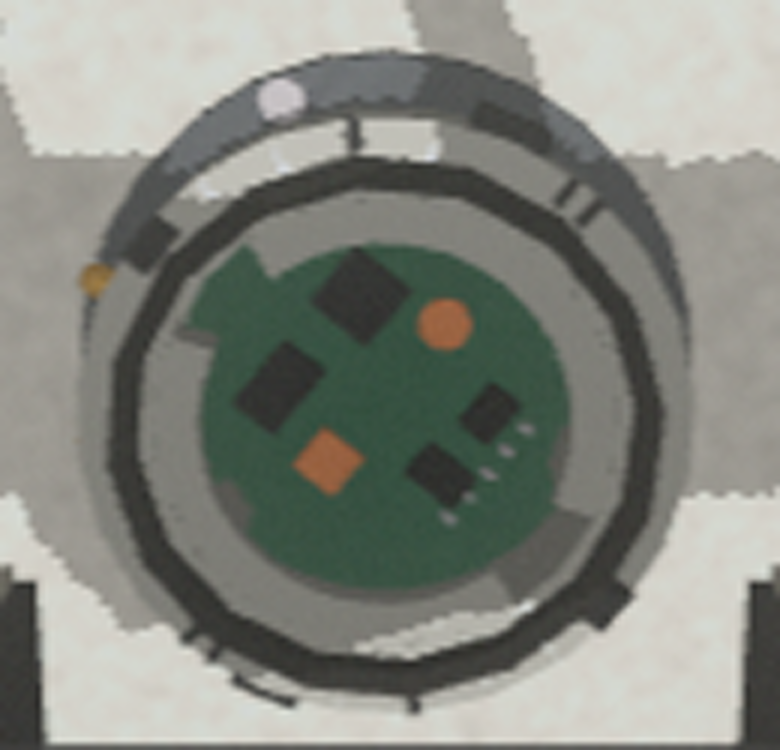

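```bash
cat > fit1.py <<'E'
from fit import *
p=read_camera('wrist')
f=lambda x,y:((x+.5)/6-.5+190,(y+.5)/6-.5+125)
r=.0535;a=np.pi/4
pts=[(r,0,.056),(-r,0,.056),(r*np.cos(a),-r*np.sin(a),.056),(-r*np.cos(a),r*np.sin(a),.056),(0,-r,.056),(0,r,.056),(0,.018,.032),(0,-.018,.032)]
px=np.array([f(605,598),f(150,242),f(413,704),f(352,136),f(202,642),f(578,202),(263.75,178.6),(244.23,201.43)])
S=least_squares(lambda g:(proj(p,model(g,pts))-px).ravel(),[.537,.05,.6],loss='soft_l1')
print(S.x,np.degrees(S.x[2])); print((proj(p,model(S.x,pts))-px).round(1))
S2=least_squares(lambda g:(proj(p,model(g,pts[6:]))-px[6:]).ravel(),S.x); print('lands only',S2.x)
print('lands world',onz(p,px[6],.032),onz(p,px[7],.032))
s=robot.observe();print(s['tool_pos'])
E
python3 fit1.py
```

```text
[0.53625351 0.04876829 0.55481048] 31.78829910066995
[[ 0.2  0.9]
 [-0.2  0.3]
 [-0.1 -0.8]
 [ 0.2 -0.4]
 [ 0.3 -0.2]
 [-0.1 -0.1]
 [-0.2  0.1]
 [-0.2  0.3]]
lands only [0.53610101 0.04906584 0.55011241]
lands world [0.52674972 0.06431945 0.032     ] [0.54544526 0.03381946 0.032     ]
[0.52043014 0.05526919 0.20072487]
```

>>> carry_out(translation=[[-0.0449,0.0061,0],[-0.0449,0.0061,0],[-0.0449,0.0061,0],[-0.0449,0.0061,0],[-0.0449,0.0061,0],[-0.0449,0.0061,0],[-0.0449,0.0061,0],[0,0,0],[0,0,0],[0,0,0]], turn=[[0,0,0],[0,0,0],[0,0,0],[0,0,0],[0,0,0],[0,0,0],[0,0,0],[0,0,0],[0,0,0],[0,0,0]], gripper=[-0.5,-0.5,-0.5,-0.5,-0.5,-0.5,-0.5,-0.5,-0.5,-0.5])

```text
time: 4.4
tool_pos: [0.4591, -0.255, 0.2006]
tool_rot: [-3.141, -0.001, 1.242]
contact_force: [-0.4, 0.8, 0.5]
opening: 0.0692
```

```bash
python3 - <<'E'
from h import *
st()
p=read_camera('wrist')
for k,z in dict(pen=.06,stand=0).items():
    for d in nets.tip_of(p,k)[:3]:
        print(k,round(d['score'],2),np.round(d['pixel'],1),np.round(onz(p,d['pixel'],z),4))
for d in nets.regions_of(p,'pen')[:1]:
    r=d['region'].astype(np.uint8); print(d['score'],d['pixel'],r.sum(),cv2.boundingRect(r))
save(p,'w3.png',(150,60,350,240),4)
E
```

```text
4.4 pos [ 0.4591 -0.255   0.2006] rot [-3.1411e+00 -6.0000e-04  1.2415e+00] F [-0.38  0.77  0.55] T [ 0.    -0.011 -0.019] op 0.0692
pen 0.85 [249.6 213.7] [ 0.4913 -0.2717  0.06  ]
stand 0.79 [251.9 196.8] [ 0.4903 -0.2692  0.    ]
0.75 [250.4, 225.3] 701 (242, 204, 21, 45)
```

View pics/w3.png

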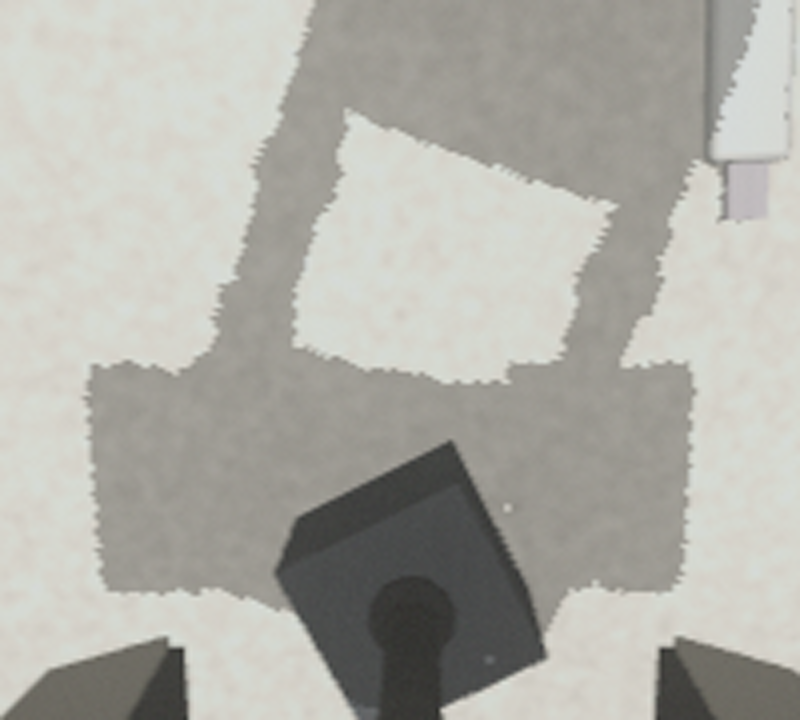

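The crop shows the stand block with the pen's round guard centred near full-picture pixel (252.6,214.4), and the handle rising straight down-picture.

```bash
python3 - <<'E'
from h import *
p=read_camera('wrist')
for c in ((252.6,214.4),):
    X=onz(p,c,.064); print(X)
f=lambda x,y:((x+.5)/4-.5+150,(y+.5)/4-.5+60)
# stand top corners visible
C=[onz(p,f(*q),.06) for q in((276,572),(464,485),(546,657))]; print(np.round(C,4), 'centre',(C[0]+C[2])/2, np.linalg.norm(C[0]-C[1]),np.linalg.norm(C[1]-C[2]))
th=np.linspace(0,6.28,40)
E=proj(p,[(X[0]+.012*np.cos(t),X[1]+.012*np.sin(t),.064) for t in th]); print('guard pred in crop',((E.min(0)-[150,60])*4).round(),((E.max(0)-[150,60])*4).round())
to(X[0],X[1],.2,1.2415)
E
```

```text
[ 0.49227808 -0.26821647  0.064     ]
[[ 0.4691 -0.2991  0.06  ]
 [ 0.4625 -0.2435  0.06  ]
 [ 0.516  -0.2373  0.06  ]] centre [ 0.49253595 -0.26819102  0.06      ] 0.05595877115849827 0.05382774693415681
guard pred in crop [366. 575.] [455. 659.]
t 4.65 delta tool [-0.002   0.0354  0.0008] yaw 1.2427
turn [ 0.0002 -0.0001  0.0012]
```

>>> carry_out(translation=[[-0.002,0.0354,0],[0,0,0],[0,0,0.04],[0,0,0.04],[0,0,0.025],[0,0,0.0095],[0,0,0],[0,0,0]], turn=[[0,0,0],[0,0,0],[0,0,0],[0,0,0],[0,0,0],[0,0,0],[0,0,0],[0,0,0]], gripper=[-0.5,-0.5,-0.5,-0.5,-0.5,-0.5,-0.5,-0.3], squeeze=20)

```text
time: 5.45
tool_pos: [0.4926, -0.2696, 0.0875]
tool_rot: [3.14, 0.001, 1.241]
contact_force: [-0.6, -0.3, 0.4]
opening: 0.0646
```

>>> carry_out(translation=[[0,0,0],[0,0,0],[0,0,0],[0,0,0],[0,0,0],[0,0,0]], turn=[[0,0,0],[0,0,0],[0,0,0],[0,0,0],[0,0,0],[0,0,0]], gripper=[1,1,1,1,1,1])

```text
time: 6.05
tool_pos: [0.4919, -0.2693, 0.0862]
tool_rot: [3.142, -0.0, 1.241]
contact_force: [0.0, -0.2, 0.2]
opening: 0.0177
```

```bash
python3 -c "
from h import *
st()"
```

```text
6.05 pos [ 0.4919 -0.2693  0.0862] rot [ 3.1416e+00 -1.0000e-04  1.2410e+00] F [ 0.04 -0.17  0.23] T [ 0.022  0.008 -0.003] op 0.0177
```

>>> carry_out(translation=[[0,0,0],[0,0,0],[0,0,-0.01],[0,0,-0.02],[0,0,-0.025],[0,0,-0.025],[0,0,0],[0,0,0]], turn=[[0,0,0],[0,0,0],[0,0,0],[0,0,0],[0,0,0],[0,0,0],[0,0,0],[0,0,0]], gripper=[1,1,1,1,1,1,1,1])

```text
time: 6.85
tool_pos: [0.492, -0.2693, 0.1668]
tool_rot: [3.14, 0.0, 1.241]
contact_force: [-0.9, -0.5, -1.4]
opening: 0.0135
```

```bash
python3 - <<'E'
from h import *
st()
for n in('scene','wrist'):
    p=read_camera(n)
    for k in('pen','pen_point'):
        print(n,k,[(round(d['score'],2),d['pixel']) for d in nets.tip_of(p,k)[:2]])
    s=robot.observe(); x,y,z=s['tool_pos']
    print('expected guard, tip',proj(p,[(x,y,z-.026),(x,y,z-.072)]).round(1).tolist())
    save(p,n+'4.png',None,1.5)
to(.5268,.0643,z,1.2415)
E
```

```text
6.85 pos [ 0.492  -0.2693  0.1668] rot [3.1404e+00 3.0000e-04 1.2411e+00] F [-0.94 -0.48 -1.43] T [ 0.025  0.011 -0.005] op 0.0135
scene pen [(0.74, [136.2, 194.1])]
scene pen_point [(0.48, [171.0, 306.8]), (0.3, [266.4, 195.0])]
expected guard, tip [[135.5, 190.1], [139.1, 205.1]]
wrist pen [(0.95, [252.8, 221.4])]
wrist pen_point [(0.43, [256.0, 201.5])]
expected guard, tip [[254.4, 221.0], [254.4, 201.1]]
t 7.15 delta tool [ 3.268e-01 -7.460e-02  3.000e-04] yaw 1.241
turn [-0.0017 -0.0006 -0.0005]
```

View pics/wrist4.png

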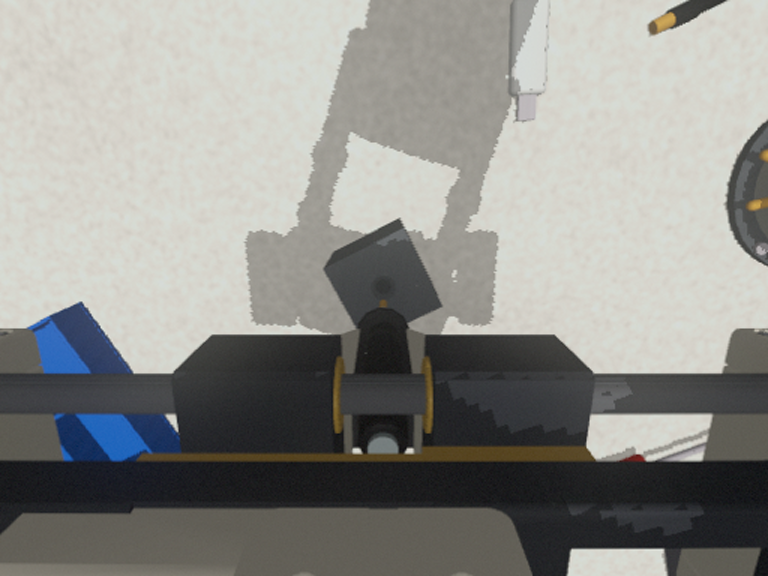

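The pen is held upright, tip at (255,201) where expected. The stand hole at (255,191) lies under it.

>>> carry_out(translation=[[0.0408,-0.0093,0],[0.0408,-0.0093,0],[0.0408,-0.0093,0],[0.0408,-0.0093,0],[0.0408,-0.0093,0],[0.0408,-0.0093,0],[0.0408,-0.0093,0],[0.0412,-0.0095,0],[0,0,0],[0,0,0]], turn=[[0,0,0],[0,0,0],[0,0,0],[0,0,0],[0,0,0],[0,0,0],[0,0,0],[0,0,0],[0,0,0],[0,0,0]], gripper=[1,1,1,1,1,1,1,1,1,1])

```text
time: 8.15
tool_pos: [0.5269, 0.0648, 0.1658]
tool_rot: [-3.141, 0.001, 1.244]
contact_force: [-0.0, -0.0, -0.3]
opening: 0.0137
```

```bash
python3 - <<'E'
from fit import *
st()
p=read_camera('wrist')
L=proj(p,[(.5268,.0643,.032),(.5454,.0338,.032)]); print('pred lands',L.round(1)); print(lands(p,L.mean(0),60))
s=robot.observe(); x,y,z=s['tool_pos']
print('tip exp',proj(p,[(x,y,z-.072)]),[(round(d['score'],2),d['pixel']) for d in nets.tip_of(p,'pen_point')])
print('above',proj(p,[(x,y,.032)]))
to(.5268,.0643,z)
save(p,'w5.png',(190,140,320,240),6)
E
```

```text
8.15 pos [0.5269 0.0648 0.1658] rot [-3.1409e+00  5.0000e-04  1.2435e+00] F [-0.04 -0.03 -0.26] T [-0.013 -0.068  0.039] op 0.0137
pred lands [[254.2 183.3]
 [232.6 208.4]]
[(np.int32(10), array([189.1, 173.4])), (np.int32(77), array([254.56, 182.97])), (np.int32(93), array([232.98, 208.35]))]
tip exp [[253.5234205 201.0631588]] [(0.56, [256.7, 200.1])]
above [[253.78636106 183.536715  ]]
t 8.25 delta tool [ 0.0009 -0.0005  0.0001] yaw 1.2405
```

View pics/w5.png

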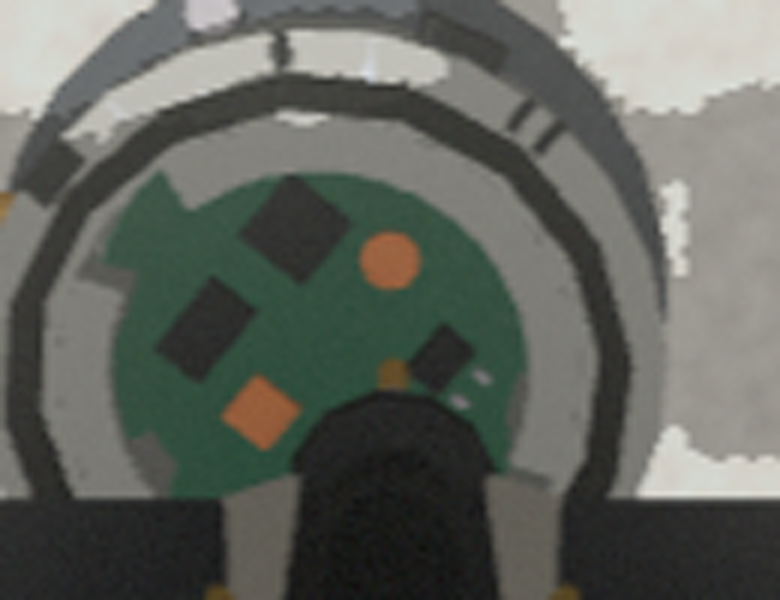

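The tip hangs at (255.4,200.8). The round land is at (254.6,183.0), which matches the predicted (254.2,183.3), so the tip is within about 1 mm laterally.

>>> carry_out(translation=[[0,0,0.025],[0,0,0.025],[0,0,0.01],[0,0,0.003],[0,0,0.002],[0,0,0],[0,0,0],[0,0,0]], turn=[[0,0,0],[0,0,0],[0,0,0],[0,0,0],[0,0,0],[0,0,0],[0,0,0],[0,0,0]], gripper=[1,1,1,1,1,1,1,1])

```text
time: 9.05
tool_pos: [0.5277, 0.064, 0.102]
tool_rot: [3.14, -0.0, 1.241]
contact_force: [-0.1, -1.6, 1.1]
opening: 0.0134
```

```bash
python3 - <<'E'
from h import *
F=[];Z=[]
for i in range(4):
    p=read_camera('wrist'); s=robot.observe(); F.append(s['contact_force']); Z.append(s['tool_pos'])
print(np.mean(F,0),np.array(F)[:,2],np.mean(Z,0))
p=read_camera('scene'); save(p,'s6.png',(190,100,340,220),5)
E
```

```text
[ 0.11648698 -0.55166051  0.55664016] [-0.15000234  1.26602069  0.52400237  0.58653993] [0.52757301 0.06405618 0.10172902]
```

View pics/s6.png

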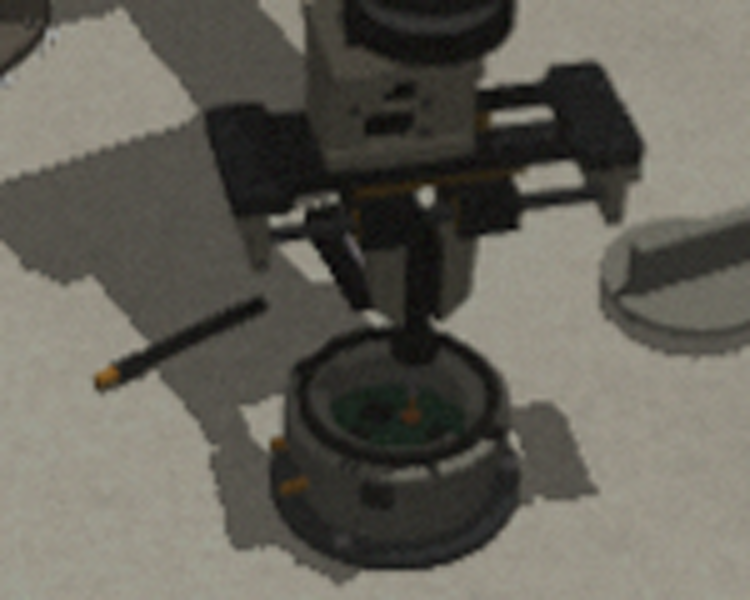

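The scene crop shows the tip coming down on the round land. I'll press 2 mm more and check that the force rises.

>>> carry_out(translation=[[0,0,0.002],[0,0,0],[0,0,0]], turn=[[0,0,0],[0,0,0],[0,0,0]], gripper=[1,1,1])

```text
time: 9.6
tool_pos: [0.5274, 0.064, 0.0993]
tool_rot: [3.141, -0.0, 1.241]
contact_force: [0.9, -0.9, 1.1]
opening: 0.014
```

```bash
python3 - <<'E'
from h import *
F=[];Z=[]
for i in range(6):
    p=read_camera('scene'); s=robot.observe(); F.append(s['contact_force']); Z.append(s['tool_pos'])
print(np.mean(F,0),np.array(F)[:,2],np.mean(Z,0))
to(.5454,.0338,.118)
E
```

```text
[ 1.11743434 -0.9562072   1.54503218] [2.3241182  1.87558445 0.80190805 1.59728203 1.60980708 1.06149327] [0.5273269  0.06405002 0.09930731]
t 9.9 delta tool [-0.0227  0.0269 -0.0187] yaw 1.241
```

>>> carry_out(translation=[[0,0,-0.01],[0,0,-0.01],[-0.0115,0.0134,0],[-0.0115,0.0134,0],[0,0,0],[0,0,0.01],[0,0,0.006],[0,0,0.003],[0,0,0],[0,0,0]], turn=[[0,0,0],[0,0,0],[0,0,0],[0,0,0],[0,0,0],[0,0,0],[0,0,0],[0,0,0],[0,0,0],[0,0,0]], gripper=[1,1,1,1,1,1,1,1,1,1])

```text
time: 10.9
tool_pos: [0.5448, 0.0338, 0.1002]
tool_rot: [-3.141, 0.0, 1.241]
contact_force: [-0.9, 0.4, 0.9]
opening: 0.0137
```

```bash
python3 - <<'E'
from h import *
F=[];Z=[]
for i in range(6):
    p=read_camera('scene'); s=robot.observe(); F.append(s['contact_force']); Z.append(s['tool_pos'])
print(np.mean(F,0),np.array(F)[:,2],np.mean(Z,0))
print('tip expected px',proj(p,[(s['tool_pos'][0],s['tool_pos'][1],.032),(.5454,.0338,.032),(.5268,.0643,.032)]))
save(p,'s7.png',(220,140,310,210),8)
E
```

```text
[-0.86671279 -0.7866083   1.09085585] [1.63402639 1.14596765 0.32413806 1.02123576 1.02110722 1.39866004] [0.54488769 0.03378324 0.10037453]
tip expected px [[266.16106078 190.73217495]
 [266.28137486 190.8428542 ]
 [272.50817626 182.20947811]]
```

View pics/s7.png

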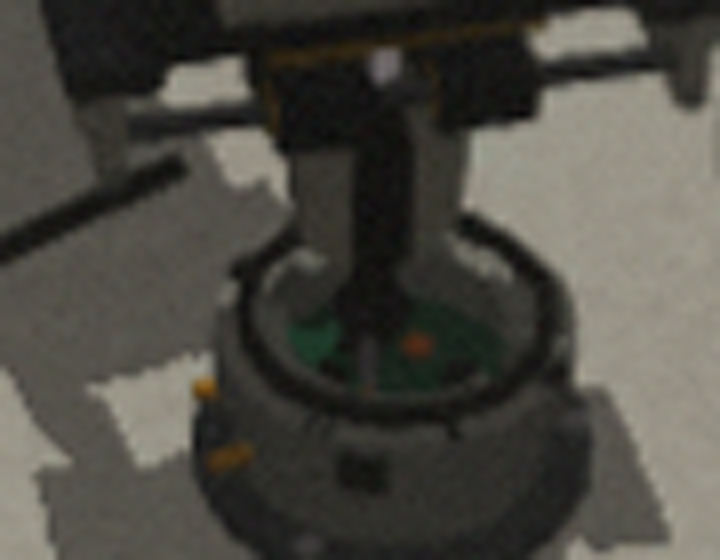

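The tip is on the square land: the copper shows at its foot at about (266,188), and force rose from 0 to about 1.5 N. I'll press slightly more, then lift and return.

>>> carry_out(translation=[[0,0,0.0015],[0,0,0],[0,0,0],[0,0,-0.02],[0,0,-0.025],[0,0,-0.022]], turn=[[0,0,0],[0,0,0],[0,0,0],[0,0,0],[0,0,0],[0,0,0]], gripper=[1,1,1,1,1,1])

```text
time: 11.8
tool_pos: [0.5452, 0.0337, 0.1665]
tool_rot: [3.141, -0.0, 1.241]
contact_force: [0.9, -0.4, -0.0]
opening: 0.0136
```

>>> carry_out(translation=[[-0.0434,0.0069,0],[-0.0434,0.0069,0],[-0.0434,0.0069,0],[-0.0434,0.0069,0],[-0.0434,0.0069,0],[-0.0434,0.0069,0],[-0.0434,0.0067,0],[0,0,0],[0,0,0],[0,0,0]], turn=[[0,0,0],[0,0,0],[0,0,0],[0,0,0],[0,0,0],[0,0,0],[0,0,0],[0,0,0],[0,0,0],[0,0,0]], gripper=[1,1,1,1,1,1,1,1,1,1])

```text
time: 12.8
tool_pos: [0.4923, -0.2683, 0.1655]
tool_rot: [-3.141, -0.001, 1.242]
contact_force: [-0.9, -0.1, -1.5]
opening: 0.0132
```

```bash
python3 - <<'E'
from h import *
Z=[]
for i in range(3):
    p=read_camera('wrist'); s=robot.observe(); Z.append(s['tool_pos'])
Z=np.mean(Z,0);print(Z); st(); to(Z[0]*0+.492,-.2693,.0862,1.241)
save(p,'w8.png',(200,140,310,230),7)
E
```

```text
[ 0.49252811 -0.26802773  0.1656808 ]
12.95 pos [ 0.4926 -0.268   0.1658] rot [-3.1416e+00 -3.0000e-04  1.2429e+00] F [ 0.39  0.6  -0.12] T [ 0.029  0.029 -0.009] op 0.0138
t 12.95 delta tool [-0.0014 -0.0001  0.0796] yaw 1.2429
turn [-0.     -0.0003  0.0019]
```

View pics/w8.png

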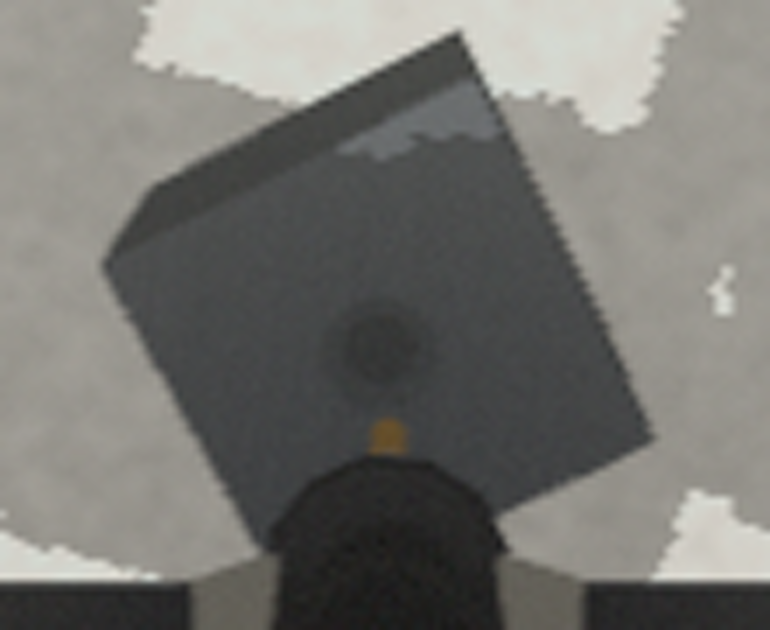

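The hole is at (254.4,189.4) and the tip at (255.4,202), about 1.2 mm off along tool x, which agrees with the pose difference. I'll correct that and lower.

>>> carry_out(translation=[[-0.0013,0,0],[0,0,0],[0,0,0.02],[0,0,0.02],[0,0,0.02],[0,0,0.012],[0,0,0.005],[0,0,0],[0,0,0]], turn=[[0,0,0],[0,0,0],[0,0,0],[0,0,0],[0,0,0],[0,0,0],[0,0,0],[0,0,0],[0,0,0]], gripper=[1,1,1,1,1,1,1,1,1])

```text
time: 13.85
tool_pos: [0.4922, -0.2709, 0.0894]
tool_rot: [3.14, 0.0, 1.241]
contact_force: [-0.5, 0.9, -0.8]
opening: 0.0135
```

```bash
python3 - <<'E'
from h import *
F=[];Z=[]
for i in range(4):
    p=read_camera('scene'); s=robot.observe(); F.append(s['contact_force']); Z.append(s['tool_pos'])
print(np.mean(F,0),np.mean(Z,0))
E
```

```text
[ 0.10643159  0.42520166 -0.7037337 ] [ 0.49215652 -0.27082378  0.08950672]
```

>>> carry_out(translation=[[0.001,0,0],[0,0,0.002],[0,0,0.0012],[0,0,0],[0,0,0]], turn=[[0,0,0],[0,0,0],[0,0,0],[0,0,0],[0,0,0]], gripper=[1,1,1,1,1])

```text
time: 14.55
tool_pos: [0.4922, -0.2697, 0.0861]
tool_rot: [3.141, 0.0, 1.241]
contact_force: [-1.4, 1.1, 5.4]
opening: 0.0136
```

```bash
python3 - <<'E'
from h import *
F=[];Z=[]
for i in range(4):
    p=read_camera('scene'); s=robot.observe(); F.append(s['contact_force']); Z.append(s['tool_pos'])
print(np.mean(F,0),np.mean(Z,0))
E
```

```text
[-0.97170173  1.33089551  5.04618697] [ 0.49223641 -0.26970589  0.08607331]
```

Seated: 5 N upward and the guard is on the block. Releasing and lifting.

>>> carry_out(translation=[[0,0,0],[0,0,0],[0,0,0],[0,0,0],[0,0,0],[0,0,0],[0,0,-0.02],[0,0,-0.045],[0,0,-0.05],[0,0,0]], turn=[[0,0,0],[0,0,0],[0,0,0],[0,0,0],[0,0,0],[0,0,0],[0,0,0],[0,0,0],[0,0,0],[0,0,0]], gripper=[0,-0.3,-0.3,-0.3,-0.3,-0.3,-0.3,-0.3,-0.3,-0.3])

```text
time: 15.75
tool_pos: [0.4949, -0.2717, 0.2076]
tool_rot: [3.129, 0.004, 1.241]
contact_force: [0.2, -1.2, -0.1]
opening: 0.0597
```

```bash
python3 - <<'E'
from h import *
p=read_camera('scene')
print(proj(p,[(.4924,-.2682,.06),(.4924,-.2682,.144)]).round(1).tolist())
for d in nets.regions_of(p,'pen')[:1]: print(d['score'],d['pixel'],cv2.boundingRect(d['region'].astype(np.uint8)))
print([(round(d['score'],2),d['pixel']) for d in nets.tip_of(p,'pen')[:2]])
st(); to(.475,.275,.2)
E
```

```text
[[142.0, 215.4], [135.5, 188.7]]
0.73 [139.0, 208.3] (131, 187, 15, 33)
[(0.52, [136.6, 220.8])]
15.9 pos [ 0.4918 -0.2694  0.2002] rot [-3.1413e+00 -2.0000e-04  1.2410e+00] F [-0.43  0.7  -0.66] T [0.007 0.003 0.039] op 0.0596
t 15.9 delta tool [ 5.097e-01 -1.922e-01  3.000e-04] yaw 1.241
```

>>> carry_out(translation=[[0.045,-0.015,0],[0.045,-0.015,0],[0.045,-0.015,0],[0.045,-0.015,0],[0.045,-0.015,0],[0.045,-0.015,0],[0.045,-0.015,0],[0.045,-0.015,0],[0.045,-0.015,0],[0.045,-0.015,0]], turn=[[0,0,0],[0,0,0],[0,0,0],[0,0,0],[0,0,0],[0,0,0],[0,0,0],[0,0,0],[0,0,0],[0,0,0]], gripper=[-0.3,-0.3,-0.3,-0.3,-0.3,-0.3,-0.3,-0.3,-0.3,-0.3])

```text
time: 16.9
tool_pos: [0.4946, 0.2064, 0.1986]
tool_rot: [-3.139, 0.002, 1.241]
contact_force: [0.4, -0.3, 0.6]
opening: 0.06
```

>>> carry_out(translation=[[0.045,-0.015,0],[0.045,-0.015,0],[0,0,0],[0,0,0],[0,0,0],[0,0,0],[0,0,0],[0,0,0],[0,0,0],[0,0,0]], turn=[[0,0,0],[0,0,0.13],[0,0,0.14],[0,0,0.14],[0,0,0.14],[0,0,0.14],[0,0,0.14],[0,0,0.14],[0,0,0.14],[0,0,0.14]], gripper=[-0.3,-0.3,-0.3,-0.3,-0.3,-0.3,-0.3,-0.3,-0.3,-0.3])

```text
time: 17.9
tool_pos: [0.4958, 0.2991, 0.1983]
tool_rot: [3.14, 0.004, -0.015]
contact_force: [-1.0, -0.5, -0.4]
opening: 0.0595
```

>>> carry_out(translation=[[0,0,0],[0,0,0],[0,0,0]], turn=[[0,0,0.13],[0,0,0],[0,0,0]], gripper=[-0.3,-0.3,-0.3])

```text
time: 18.2
tool_pos: [0.4961, 0.2993, 0.1992]
tool_rot: [3.14, 0.002, -0.136]
contact_force: [0.5, -0.1, -0.6]
opening: 0.0596
```

```bash
python3 - <<'E'
from h import *
st()
p=read_camera('wrist')
for k,z in dict(cap_rib=.0425,cap=0).items():
    for d in nets.tip_of(p,k)[:2]:
        print(k,round(d['score'],2),np.round(d['pixel'],1),np.round(onz(p,d['pixel'],z),4))
save(p,'w9.png',(150,60,390,240),3.3)
E
```

```text
18.2 pos [0.4961 0.2993 0.1992] rot [ 3.1404e+00  2.2000e-03 -1.3560e-01] F [ 0.51 -0.14 -0.56] T [-0.062  0.046  0.024] op 0.0596
cap_rib 0.97 [263.9 200.1] [0.5029 0.2732 0.0425]
cap_rib 0.66 [187.2 293.8] [0.3926 0.1649 0.0425]
cap 0.55 [258.8 195.8] [0.4967 0.2668 0.    ]
```

View pics/w9.png

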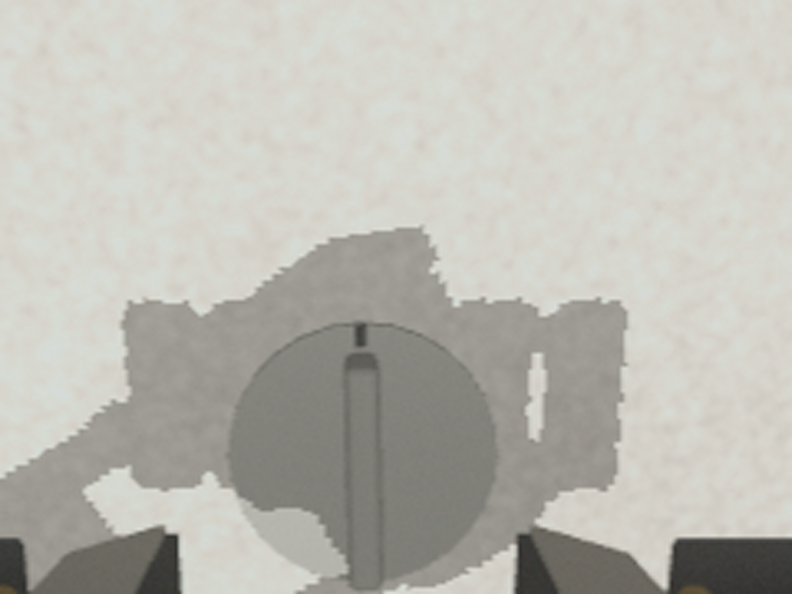

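The crop shows the cap disc centred at about (260,197), with the rib vertical in the picture from (259.5,172) to (260.5,238), so it is almost aligned with the tool.

```bash
python3 - <<'E'
from h import *
p=read_camera('wrist'); k=3.3
f=lambda x,y:((x+.5)/k-.5+150,(y+.5)/k-.5+60)
a=onz(p,f(362,368),.0515); b=onz(p,f(365,589),.0515); print('rib ends',a,b,np.linalg.norm(a-b),'mid',(a+b)/2,'ang',np.degrees(np.arctan2(*(a-b)[1::-1])))
m=onz(p,f(361,334),.0195); print('mark',m)
L=onz(p,f(229,450),.0195);R=onz(p,f(497,450),.0195); T=onz(p,f(363,322),.0195); print('disc',(L+R)/2,np.linalg.norm(L-R),T)
d=(T-(L+R)/2); c=T-d/np.linalg.norm(d)*.05; print('centre by top',c)
th=np.linspace(0,6.28,60)
for C in [(a+b)/2,c]:
    E=proj(p,[(C[0]+.05*np.cos(t),C[1]+.05*np.sin(t),.0195) for t in th]); print(((E.min(0)-[150,60])*k).round(),((E.max(0)-[150,60])*k).round())
ang=np.arctan2(*(a-b)[1::-1]); print('yaw want',ang-np.pi/2)
C=((a+b)/2+c)/2; to(C[0],C[1],.024,ang-np.pi/2)
E
```

```text
rib ends [0.50285087 0.30885927 0.0515    ] [0.49353105 0.23136424 0.0515    ] 0.07805343641119164 mid [0.49819096 0.27011175 0.0515    ] ang 83.1423484907472
mark [0.50373643 0.3148075  0.0195    ]
disc [0.49874026 0.2720452  0.0195    ] 0.0987377880422415 [0.50501182 0.31896887 0.0195    ]
centre by top [0.498388   0.26940956 0.0195    ]
[225. 319.] [497. 579.]
[226. 321.] [497. 581.]
yaw want -0.11968859779081975
t 18.4 delta tool [0.0059 0.0291 0.1762] yaw -0.1374
turn [ 0.0003  0.0005 -0.0178]
```

>>> carry_out(translation=[[0.006,0.029,0],[0,0,0.045],[0,0,0.045],[0,0,0.045],[0,0,0.03],[0,0,0.01],[0,0,0],[0,0,0]], turn=[[0,0,-0.018],[0,0,0],[0,0,0],[0,0,0],[0,0,0],[0,0,0],[0,0,0],[0,0,0]], gripper=[-0.3,-0.3,-0.3,-0.3,-0.3,-0.3,-0.3,-0.3], squeeze=40)

```text
time: 19.2
tool_pos: [0.4997, 0.2704, 0.027]
tool_rot: [-3.14, -0.002, -0.121]
contact_force: [-0.4, -0.3, -0.6]
opening: 0.0596
```

>>> carry_out(translation=[[0,0,0],[0,0,0],[0,0,0],[0,0,0],[0,0,0],[0,0,0],[0,0,0],[0,0,0],[0,0,0]], turn=[[0,0,0],[0,0,0],[0,0,0],[0,0,0],[0,0,0],[0,0,0],[0,0,0],[0,0,0],[0,0,0]], gripper=[0.3,1,1,1,1,1,1,1,1])

```text
time: 20.1
tool_pos: [0.4984, 0.27, 0.0255]
tool_rot: [3.142, 0.0, -0.121]
contact_force: [-0.4, 0.4, 1.1]
opening: 0.0117
```

```bash
python3 -c "
from h import *
st()"
```

```text
20.1 pos [0.4984 0.27   0.0255] rot [ 3.1416e+00  2.0000e-04 -1.2090e-01] F [-0.36  0.42  1.07] T [-0.014  0.112  0.038] op 0.0117
```

>>> carry_out(translation=[[0,0,-0.01],[0,0,-0.04],[0,0,-0.04],[0,0,0],[0.0128,0.043,0],[0.0128,0.043,0],[0.0128,0.043,0],[0.0128,0.043,0],[0.013,0.043,0],[0,0,0]], turn=[[0,0,0],[0,0,0],[0,0,0],[0,0,0],[0,0,0],[0,0,0],[0,0,0],[0,0,0],[0,0,0],[0,0,0]], gripper=[1,1,1,1,1,1,1,1,1,1])

```text
time: 21.1
tool_pos: [0.5372, 0.0438, 0.1154]
tool_rot: [3.14, -0.001, -0.126]
contact_force: [-0.3, 1.2, -1.0]
opening: 0.0116
```

>>> carry_out(translation=[[0,0,0],[0,0,0],[0,0,0],[0,0,0],[0,0,0],[0,0,0],[0,0,0],[0,0,0],[0,0,0],[0,0,0]], turn=[[0,0,0.128],[0,0,0.128],[0,0,0.128],[0,0,0.128],[0,0,0.128],[0,0,0.128],[0,0,0.129],[0,0,0],[0,0,0],[0,0,0]], gripper=[1,1,1,1,1,1,1,1,1,1])

```text
time: 22.1
tool_pos: [0.5362, 0.0491, 0.1155]
tool_rot: [3.142, 0.0, -1.015]
contact_force: [-0.2, -0.0, -1.3]
opening: 0.0121
```

```bash
cat > cap.py <<'E'
from fit import *
# disc in hand: fit visible front edge against expected
st(); p=read_camera('wrist'); s=robot.observe(); x,y,z=s['tool_pos']
R=Ro.from_euler('xyz',s['tool_rot'])
# cap disc top is TCP-0.006 (0.0255-0.0195)
def ring(dx,dy,th): return [s['tool_pos']+R.apply([dx+.05*np.cos(t),dy+.05*np.sin(t),.006]) for t in th]
th=np.linspace(-np.pi*.85,-np.pi*.15,60)   # towards camera side (-y tool)
g=cv2.GaussianBlur(cv2.cvtColor(p['img'],cv2.COLOR_RGB2GRAY),(3,3),0).astype(float)
# radial profile: mean gray along arcs at several radii, offsets
for nm in ['cap','cap_rib']:
    print(nm,[(round(d['score'],2),d['pixel']) for d in nets.tip_of(p,nm)[:2]])
print('exp',proj(p,[s['tool_pos']+R.apply([0,0,.0255]),s['tool_pos']+R.apply([0,0,-.017])]).round(1).tolist())
for d in nets.regions_of(p,'cap')[:1]:
    r=d['region'].astype(np.uint8); print(d['score'],cv2.boundingRect(r))
E_=proj(p,ring(0,0,th)); print('exp ring l/t/r',E_.min(0),E_.max(0))
to(.5362,.0488,z,-1.018)
G=model([.5362,.0488,.553],[(.0535,0,.056),(-.0535,0,.056),(.0378,-.0378,.056),(-.0378,.0378,.056)]); print('marks px',proj(p,G).round(1).tolist())
save(p,'w10.png',(140,50,370,240),3.4)
E
python3 cap.py
```

```text
22.1 pos [0.5362 0.0491 0.1155] rot [ 3.1415e+00  2.0000e-04 -1.0153e+00] F [-0.22 -0.03 -1.31] T [-0.1    0.16   0.052] op 0.0121
cap [(0.64, [254.8, 225.3])]
cap_rib [(0.93, [255.6, 250.1]), (0.26, [304.1, 158.7])]
exp [[254.9, 221.9], [254.8, 250.9]]
0.9 (175, 152, 160, 151)
exp ring l/t/r [179.21518836 151.31501603] [330.58638792 197.82590677]
t 22.3 delta tool [-0.0001  0.0001  0.0001] yaw -1.0172
turn [-0.0001  0.0001  0.0008]
marks px [[255.3, 137.5], [254.9, 267.3], [305.4, 158.8], [209.0, 250.0]]
```

View pics/w10.png

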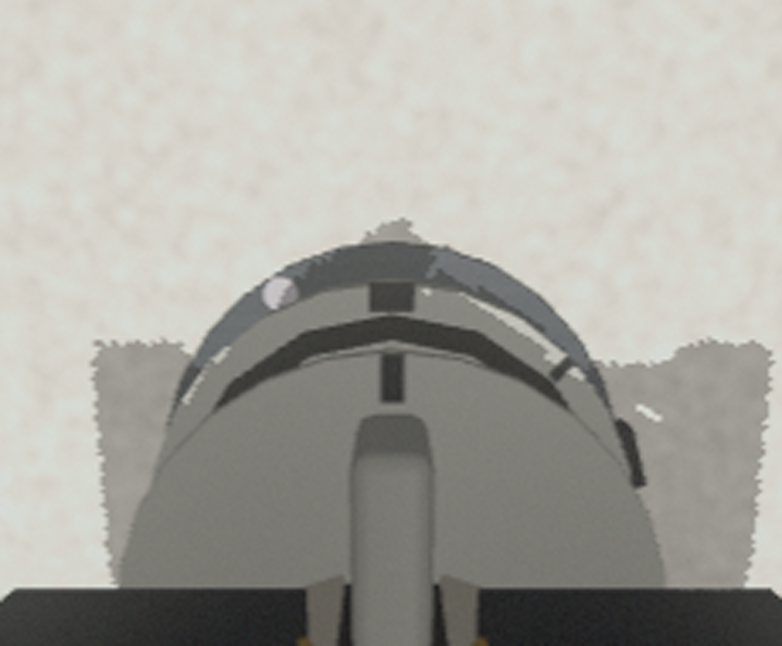

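The picture shows the entry mark at (255.1,137.2), predicted (255.3,137.5), with cap line and rib in the same column. The disc's front edge is about 1 mm further in tool +y than assumed, so I'll shift −1 mm and lower.

>>> carry_out(translation=[[0,-0.001,0],[0,0,0.02],[0,0,0.01],[0,0,0.005],[0,0,0.002],[0,0,0],[0,0,0]], turn=[[0,0,0.001],[0,0,0],[0,0,0],[0,0,0],[0,0,0],[0,0,0],[0,0,0]], gripper=[1,1,1,1,1,1,1])

```text
time: 23.0
tool_pos: [0.5376, 0.0493, 0.079]
tool_rot: [-3.141, -0.0, -1.019]
contact_force: [0.3, 0.2, -1.5]
opening: 0.0122
```

```bash
cat > fs.py <<'E'
from h import *
F=[];Z=[];T=[]
for i in range(4):
    p=read_camera('scene'); s=robot.observe(); F.append(s['contact_force']); Z.append(s['tool_pos']);T.append(s['torque'])
print(s['time'],'F',np.mean(F,0).round(2),'T',np.mean(T,0).round(3),'pos',np.mean(Z,0).round(4),'rot',s['tool_rot'].round(4),'op',round(s['opening'],4))
E
python3 fs.py
```

```text
23.2 F [ 0.09 -0.06 -1.06] T [-0.068  0.145 -0.001] pos [0.5375 0.0493 0.079 ] rot [-3.1409e+00 -4.0000e-04 -1.0190e+00] op 0.0118
```

>>> carry_out(translation=[[0,0,0.002],[0,0,0.002],[0,0,0.0015],[0,0,0.001],[0,0,0],[0,0,0]], turn=[[0,0,0],[0,0,0],[0,0,0],[0,0,0],[0,0,0],[0,0,0]], gripper=[1,1,1,1,1,1])

```text
time: 23.8
tool_pos: [0.5373, 0.0493, 0.0722]
tool_rot: [-3.141, -0.0, -1.019]
contact_force: [-0.6, -0.1, 2.2]
opening: 0.0115
```

```bash
python3 fs.py
```

```text
24.0 F [-0.79 -0.17  3.55] T [-0.049  0.319  0.004] pos [0.5373 0.0493 0.0722] rot [-3.1413e+00 -1.0000e-04 -1.0190e+00] op 0.012
```

Gasket force matches 2.3 mm of compression (about 4.7 N). Pressing 3 mm more.

>>> carry_out(translation=[[0,0,0.0015],[0,0,0.0015],[0,0,0],[0,0,0]], turn=[[0,0,0],[0,0,0],[0,0,0],[0,0,0]], gripper=[1,1,1,1])

```text
time: 24.4
tool_pos: [0.5373, 0.0493, 0.0692]
tool_rot: [-3.141, -0.0, -1.019]
contact_force: [-1.7, 0.1, 5.6]
opening: 0.012
```

```bash
python3 fs.py
```

```text
24.6 F [-1.49  0.02  6.51] T [-0.086  0.457  0.022] pos [0.5373 0.0493 0.0692] rot [-3.1412e+00 -2.0000e-04 -1.0190e+00] op 0.0116
```

>>> carry_out(translation=[[0,0,0],[0,0,0],[0,0,0],[0,0,0],[0,0,0]], turn=[[0,0,0.07],[0,0,0.08],[0,0,0.08],[0,0,0],[0,0,0]], gripper=[1,1,1,1,1])

```text
time: 25.1
tool_pos: [0.5379, 0.0492, 0.0694]
tool_rot: [-3.14, -0.001, -1.249]
contact_force: [-0.4, 0.2, 6.5]
opening: 0.0115
```

```bash
python3 fs.py
```

```text
25.3 F [-0.03 -0.16  6.25] T [-0.074  0.271 -0.141] pos [0.5379 0.0492 0.0694] rot [-3.1400e+00 -5.0000e-04 -1.2493e+00] op 0.0115
```

>>> carry_out(translation=[[0,0,0],[0,0,0],[0,0,0],[0,0,0],[0,0,0],[0,0,0],[0,0,0],[0,0,0],[0,0,0]], turn=[[0,0,0.09],[0,0,0.09],[0,0,0.09],[0,0,0.09],[0,0,0.09],[0,0,0.07],[0,0,0.034],[0,0,0],[0,0,0]], gripper=[1,1,1,1,1,1,1,1,1])

```text
time: 26.2
tool_pos: [0.5379, 0.0492, 0.0694]
tool_rot: [-3.14, 0.0, -1.803]
contact_force: [0.5, 0.2, 5.9]
opening: 0.012
```

```bash
python3 fs.py; python3 - <<'E'
from fit import *
p=read_camera('wrist'); s=robot.observe(); R=Ro.from_euler('xyz',s['tool_rot'])
G=model([.5362,.0488,.553],[(.0378,-.0378,.056),(-.0378,.0378,.056),(.0535,0,.056),(0,-.0535,.056)])
print('half marks pred',proj(p,G).round(1).tolist())
for n in('half_mark','entry_mark','cap_rib','cap'): print(n,[(round(d['score'],2),d['pixel']) for d in nets.tip_of(p,n)[:3]])
print('cap front line exp',proj(p,[s['tool_pos']+R.apply([0,-.045,.006])]))
save(p,'w11.png',(170,70,340,220),4.5)
# dark-pixel columns
im=cv2.cvtColor(p['img'],cv2.COLOR_RGB2GRAY)
for r in range(140,175,2):
    print(r,' '.join('%3d'%v for v in im[r,242:270]))
E
```

```text
26.4 F [ 0.44 -0.18  6.07] T [-0.063  0.293  0.069] pos [0.5379 0.0492 0.0695] rot [-3.1398e+00  3.0000e-04 -1.8028e+00] op 0.012
half marks pred [[256.7, 146.4], [256.4, 303.7], [193.8, 172.6], [319.6, 172.6]]
half_mark [(0.8, [258.5, 147.4])]
entry_mark [(0.85, [192.2, 169.2])]
cap_rib [(0.66, [258.7, 250.2])]
cap [(0.91, [255.6, 225.8])]
cap front line exp [[255.27102931 160.07116839]]
140  91  90  93  95  96  97  95  95  96  96  98  97  98  95  96  96  96  99  98  97  96  96  96  95  94  91  92  92
142 100 103 102 104 116 141 150 151 163 185 192 178 131  82  79  80 165 193 182 171 172 161 139 126 115 101 100  98
144 192 192 191 191 192 192 191 192 192 192 191 179 132  78  81  79 166 192 191 192 190 190 192 163 133 132 133 133
146 191 192 192 191 192 192 192 192 191 191 191 176 129  78  74  78 115 133 131 133 132 132 131 133 133 133 132 133
148 191 191 190 189 191 189 163 132 132 132 131 121  87  65  63  64 110 131 131 131 132 133 132 131 132 132 132 131
150 132 131 130 131 131 131 132 131 131 132 130 121  88  61  64  60 110 132 132 131 131 131 131 131 133 132 131 131
152 131 131 
[... 679 characters left out ...]
 130
164 128 129 129 128 128 129 129 129 129 106  72  54  53  55  53  57  77 114 129 129 130 128 128 128 129 129 129 128
166 127 129 127 129 127 127 128 128 127 109  72  53  55  53  54  56  74 116 128 127 127 126 127 128 128 127 126 128
168 128 127 128 125 127 126 127 128 129 116  99  89  89  91  90  89 101 121 128 128 127 128 128 127 126 128 128 126
170 126 127 127 126 126 126 127 128 125 126 127 127 127 127 128 127 127 128 128 128 127 127 127 127 128 128 127 128
172 126 126 125 126 127 116 108  96  89  89  88  89  87  87  88  87  88  88  87  93 110 121 126 127 126 127 127 127
174 126 126 123 109  90  87  87  88  89  90  88  86  89  87  89  89  90  88  88  88  87  88  98 117 126 127 126 126
```

I had already viewed 12 pictures, so this check is numeric. The half-way mark is at column 256.0 and the cap's line at 255.2, which is within 1°, and yaw has turned 44.9°. One last look at the pen and bystanders, then I'll hand in.

```bash
python3 - <<'E'
from h import *
p=read_camera('scene')
for d in nets.regions_of(p,'pen')[:1]: print('pen',d['score'],d['pixel'],cv2.boundingRect(d['region'].astype(np.uint8)))
a=cv2.cvtColor(read_camera('top')['img'],cv2.COLOR_RGB2GRAY).astype(int); b=cv2.cvtColor(cv2.resize(cv2.imread('pics/t1.png'),(512,384),interpolation=cv2.INTER_AREA),cv2.COLOR_BGR2GRAY).astype(int)
for n,(c,r) in dict(antA=(217,123),scr=(311,128),tape=(381,134),tub=(161,124),antB=(265,262),dongle=(320,262),reader=(213,268),stand=(378,219)).items():
    print(n,np.abs(a-b)[r-15:r+15,c-18:c+18].mean().round(1))
st(); print(robot.hand_in())
E
```

```text
pen 0.49 [136.6, 206.7] (130, 187, 16, 34)
antA 11.9
scr 11.6
tape 9.0
tub 11.7
antB 50.8
dongle 12.1
reader 52.0
stand 8.6
26.8 pos [0.5379 0.0492 0.0695] rot [-3.1398e+00  3.0000e-04 -1.8028e+00] F [0.28 0.2  5.43] T [-0.05   0.212  0.027] op 0.0117
the job is handed in; nothing more can be done
None
```

I touched the pen to both lands and stood it back in its stand. The cap is fitted at the half-way mark, still gripped and pressed on its gasket, and I handed the job in at 26.8 s.

- **Touches:** I took the pen from the stand and pressed its tip on the round land, then the square land. The pressing force was about 2 N and about 1.5 N (a rough reading, sensor noise about 1 N). Camera views and arm position both put the tip within about 1 mm of each land's centre.
- **Pen:** it seated in the stand with 5 N of contact before I let go. The later scene pictures show it upright where it started.
- **Cap:** it went in at the entry marks and down to about 44 mm above the gateway's origin, so the lugs are below the ledge. The gasket force (about 7.5 N) agrees with that.
- **Turn:** I turned it clockwise 44.9° with little resistance. In the last wrist picture the cap's line is within about 1 pixel (under 1°) of the half-way mark.
- **Checks that were less certain:**
  - The viewer's limit stopped me viewing the final picture, so I judged the end alignment from its pixel values and the arm's pose.
  - The before/after comparison of the top view changed little around six of the eight places checked. It changed strongly at antenna_b and the card reader. The arm or its shadow over that area probably explains it, but I did not confirm that. Nothing in the moves came near them and no contact was felt.

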